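# Sort the handed-in specimen containers into their trays

## Task

Four lidded specimen containers have been handed in at the laboratory's reception desk: a large cup, a small cup and two slim tubes. Stand each one upright in the lilac tray that already holds one of its own kind, setting it down gently on the tray's floor and never tipping or dropping it. Leave the containers already in the trays standing where they are.

Things in the scene. Friction and masses are not known exactly. Their poses are not given: they have to be found in the camera images.
- cup_large: Handed-in wide squat screw-lid specimen cup, 72 mm tall: frosted body 58 mm in diameter, yellow ribbed lid 62 mm in diameter over the top 14 mm, about 110 g; loose, standing upright on the desk nearer the robot; origin at the centre of its underside, z up its axis
- cup_small: Handed-in small squat screw-lid specimen cup, 56 mm tall: frosted body 42 mm in diameter, yellow ribbed lid 46 mm in diameter over the top 12 mm, about 60 g; loose, standing upright on the desk nearer the robot; origin at the centre of its underside, z up its axis
- tube_1: Handed-in slim tall screw-lid sample tube with a flat foot, 92 mm tall: frosted body 27 mm in diameter, yellow ribbed lid 31 mm in diameter over the top 18 mm, about 40 g; loose, standing upright on the desk nearer the robot; origin at the centre of its underside, z up its axis
- tube_2: Handed-in slim tall screw-lid sample tube with a flat foot, 92 mm tall: frosted body 27 mm in diameter, yellow ribbed lid 31 mm in diameter over the top 18 mm, about 40 g; loose, standing upright on the desk nearer the robot; origin at the centre of its underside, z up its axis
- placed_large: Already sorted: a wide squat screw-lid specimen cup, 72 mm tall: frosted body 58 mm in diameter, yellow ribbed lid 62 mm in diameter over the top 14 mm, about 110 g; loose, standing near the -y end of its tray (about 50 mm from the tray's centre), on the tray's floor; origin at the centre of its underside, z up its axis
- placed_small: Already sorted: a small squat screw-lid specimen cup, 56 mm tall: frosted body 42 mm in diameter, yellow ribbed lid 46 mm in diameter over the top 12 mm, about 60 g; loose, standing near the -y end of its tray (about 50 mm from the tray's centre), on the tray's floor; origin at the centre of its underside, z up its axis
- placed_tube: Already sorted: a slim tall screw-lid sample tube with a flat foot, 92 mm tall: frosted body 27 mm in diameter, yellow ribbed lid 31 mm in diameter over the top 18 mm, about 40 g; loose, standing near the -y end of its tray (about 50 mm from the tray's centre), on the tray's floor; origin at the centre of its underside, z up its axis
- tray_large: Lilac tray for large cups, known by the large cup already in it (the three trays are alike); fixed, open-topped. Outside 98 mm along x, 184 mm along y, 28 mm high; walls and floor 4 mm, so inside 90 x 176 mm, floor 4 mm above the desk; a lip stands out 6 mm round the rim. Room for one more large cup. Origin: centre of its underside; x across the tray, y along it
- tray_small: Lilac tray for small cups, known by the small cup already in it (the three trays are alike); fixed, open-topped. Outside 98 mm along x, 184 mm along y, 28 mm high; walls and floor 4 mm, so inside 90 x 176 mm, floor 4 mm above the desk; a lip stands out 6 mm round the rim. Room for one more small cup. Origin: centre of its underside; x across the tray, y along it
- tray_tube: Lilac tray for slim tubes, known by the slim tube already in it (the three trays are alike); fixed, open-topped. Outside 98 mm along x, 184 mm along y, 28 mm high; walls and floor 4 mm, so inside 90 x 176 mm, floor 4 mm above the desk; a lip stands out 6 mm round the rim. Room for two more slim tubes side by side along y. Origin: centre of its underside; x across the tray, y along it

How it is judged (in metres and radians):
At the end, for the whole second after the job is handed in: Large cup, small cup and both tubes stand inside the tray of their own kind, underside within 6 mm of its floor, within 7 degrees of upright, at rest; the three containers already there still stand so in their trays, none shoved over 20 mm (x of cup_large in the frame of tray_large between -0.046 and 0.046 m and y of cup_large in the frame of tray_large between -0.089 and 0.089 m and z of each of cup_large, placed_large in the frame of tray_large below 0.01 m and angle between each of cup_large, cup_small, tube_1, tube_2, placed_large, placed_small, placed_tube's own z axis and vertical below 0.12 rad and linear speed of each of cup_large, cup_small, tube_1, tube_2, placed_large, placed_small, placed_tube below 0.02 m/s and angular speed of each of cup_large, cup_small, tube_1, tube_2, placed_large, placed_small, placed_tube below 0.2 rad/s and x of cup_small in the frame of tray_small between -0.046 and 0.046 m and y of cup_small in the frame of tray_small between -0.089 and 0.089 m and z of each of cup_small, placed_small in the frame of tray_small below 0.01 m and x of tube_1 in the frame of tray_tube between -0.046 and 0.046 m and y of tube_1 in the frame of tray_tube between -0.089 and 0.089 m and z of each of tube_1, tube_2, placed_tube in the frame of tray_tube below 0.01 m and x of tube_2 in the frame of tray_tube between -0.046 and 0.046 m and y of tube_2 in the frame of tray_tube between -0.089 and 0.089 m and x of placed_large in the frame of tray_large between -0.046 and 0.046 m and y of placed_large in the frame of tray_large between -0.089 and 0.089 m and x of placed_small in the frame of tray_small between -0.046 and 0.046 m and y of placed_small in the frame of tray_small between -0.089 and 0.089 m and x of placed_tube in the frame of tray_tube between -0.046 and 0.046 m and y of placed_tube in the frame of tray_tube between -0.089 and 0.089 m); the robot touches nothing.
It fails at once if a specimen container is tipped by more than 35 degrees (angle between any of cup_large, cup_small, tube_1, tube_2, placed_large, placed_small, placed_tube's own z axis and vertical above 0.61 rad).
It fails at once if a container is dropped from more than about 25 mm, or thrown ((linear speed of cup_large above 0.7 m/s and contact force between cup_large and the fingers below 0.05 N) or (linear speed of cup_small above 0.7 m/s and contact force between cup_small and the fingers below 0.05 N) or (linear speed of tube_1 above 0.7 m/s and contact force between tube_1 and the fingers below 0.05 N) or (linear speed of tube_2 above 0.7 m/s and contact force between tube_2 and the fingers below 0.05 N)).
It fails at once if a container already in a tray is shoved more than 20 mm (distance of any of placed_large, placed_small, placed_tube from where it was at the start of the episode above 0.02 m).
It also fails if it takes over 120 s, if anything falls off the work surface, if the arm or the gripper's body presses on something with over 40 N, if the wrist force passes 120 N, or if a joint passes its speed limit or range.

## Robot

A 6-joint arm with a two-finger parallel gripper is mounted at the origin on the work surface. World frame = base frame: x ahead of the robot, y to its left, z up, the work surface at z = 0. Lengths are in mm, angles in rad, forces in N, time in s.
With the tool pointing down it reaches from about 350 to 975 mm from the base axis. Payload 7.1 kg.
Tool frame: the origin (TCP) lies between the finger pads; the fingertips stand 14 mm ahead of it and the grasp point (between the pads) lies 5 mm behind it; z points along the fingers, y is the line along which they close (so a half turn about z gives the same grasp; the last joint's range is limited). The gripper opens to 88 mm and grips with 3 to 60 N. Pads are 20 mm wide; open, the fingers measure 115 mm over their backs; the gripper's body (75 mm by 178 mm) begins 61 mm behind the grasp point.
Start: joints at [-1.354, 0.423, 1.63, -0, 1.089, -0.019], TCP at [146.032, -607.684, 236.675] pointing down, gripper open.
Joint ranges: [-3, 3], [-0.9, 2.11], [0.09, 2.58], [-1.31, 4.45], [0.11, 2.69], [-2.54, 2.54]. Speed limits (rad/s): [2.39, 2.39, 3.01, 3.14, 3.14, 3.14].

## Interface

Orientations are given as a rotation vector (axis times angle).
In Python, from workcell import ctrl gives the robot as it stands. The module is installed in compiled form; this text tells all that it offers.
- The arm moves only by the tool servo_tool, never from a script. Its argument "plan" is a list of rows, each a list of 3 entries, a list of its own where there are three numbers: the closure, from 0 (fully open) to 1 (shut), then the shift along the world's x, y, z in mm, then the turn about the world's z in degrees. In form: [[hand, [x, y, z], yaw], ...]. A call has 1 to 10 rows; each row is the pose to reach, as a shift and turn from the pose commanded when the call began; what a row does not reach only later rows make up. A row lasts 1/12 s, in which the tool goes at most 41.7 mm and 7.16 degrees, less where a joint would pass 70% of its speed; a pose out of reach is approached as far as the arm can. A call with a gripper value outside its range is refused whole. The fingers move at their own pace and stop on an object; the grip force is fixed at half the most. Time passes only in rows, so rows that repeat a pose let the fingers close. It gives the time, the measured TCP pose, the force, the opening and the grip force at its end, in the units of the state.
- ctrl.get_obs(): the state, without advancing time (a new reading comes with each control period).
- ctrl.get_image(name): name is "side" or "top"; returns the picture (384x512x3 uint8, blue, green, red); there is no depth.
- ctrl.camera_info(name): a dict with "fovy" (degrees; the focal length in pixels is half the picture's height over the tangent of half this angle, whatever the lens; pixels are square), "cx", "cy" (the principal point, pixels), "rvec" (rotation vector, rad) and "tvec" (3), from world to camera coordinates, as OpenCV has them. Camera axes: x right, y down, z forward; pixel columns grow to the right and rows downward; lengths in mm; the calibration is good to about 2 mm. A picture is of the moment at which its call begins. camera_info takes no time and is no camera call.
- ctrl.close_job(): hands the job in; it is judged then, once.
The state is a dict: "t": time; "qpos": joint angles; "qvel": joint speeds; "joint_torque": joint torques, N m; "ee_pos": TCP position; "orientation": TCP orientation; "ft_force": force on the tool from outside, world axes, zero at the start; "moment": the same for the moment, N m; "width": finger opening in mm; "grasp_force": force on a finger pad.
Only numpy, scipy, OpenCV 4.12 (cv2) and the standard library are available. Lean on these libraries where they do the work, as an engineer would, in place of code of your own. Each camera call takes 0.05 s, during which the arm holds its last target. There are 200 camera calls.

## Working session

There is one attempt and no reset: what is moved stays moved. The work goes in short steps, Python scripts to look and compute and a tool call to move; the robot and the scene stay as the last step left them, time stands still between calls to the robot, and variables do not carry over. Pictures are saved under pics/ and viewed, at most 14 in all, crops included, and the job is handed in when it is done.

Besides the shell and the picture viewer there is one more tool, called after "Call:" by a JSON object that holds its "api" and its "payload". servo_tool: Moves the arm, as the interface text tells. Its arguments: {"type":"object","properties":{"plan":{"type":"array"}},"required":["plan"]}

```bash
mkdir -p pics; python3 - <<'E'
from workcell import ctrl
import cv2
for n in("top","side"):
    cv2.imwrite(f"pics/{n}0.png",ctrl.get_image(n)); print(n,ctrl.camera_info(n))
o=ctrl.get_obs();print(o)
E
```

```text
top {'fovy': 57.55310491033095, 'cx': 255.44186779653347, 'cy': 195.83195277951617, 'rvec': array([ 2.17305381, -2.17236677,  0.10907652]), 'tvec': array([9.07113606e-02, 5.16827332e+02, 7.36232062e+02])}
side {'fovy': 49.71933472794886, 'cx': 255.86773707278743, 'cy': 192.13919374192653, 'rvec': array([ 2.20566692, -0.3844895 ,  0.17655193]), 'tvec': array([-507.44769928,  145.08189621,  892.03390767])}
{'t': 0.1, 'qpos': array([-1.35398217e+00,  4.23741375e-01,  1.63057170e+00, -1.37387673e-06,
        1.08857759e+00, -1.89797328e-02]), 'qvel': array([-4.58919998e-05, -3.79184404e-03, -7.89332991e-04,  1.53601273e-03,
       -2.00959820e-04,  7.79083456e-04]), 'joint_torque': array([-1.05587391e-03, -5.45616531e+01, -2.74324554e+01,  6.44798228e-02,
        1.87338487e-02, -3.65630308e-05]), 'ee_pos': array([ 145.94863057, -607.25330533,  236.0102515 ]), 'orientation': array([-3.11850165e+00, -3.69375805e-01,  2.03173368e-04]), 'ft_force': array([-0.55503068, -0.29451323, -0.19202022]), 'moment': array([-0.01379173,  0.01611574, -0.00254341]), 'grasp_force': 0.0, 'width': 87.76837027962924}
```

View pics/top0.png

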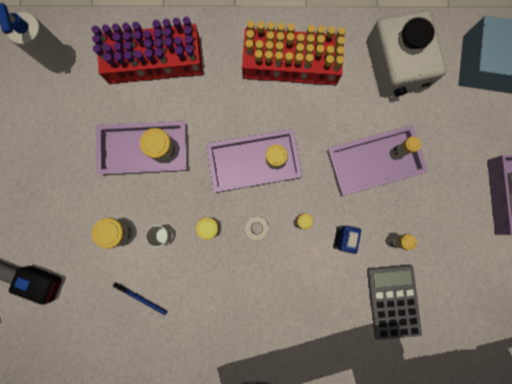

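View pics/side0.png

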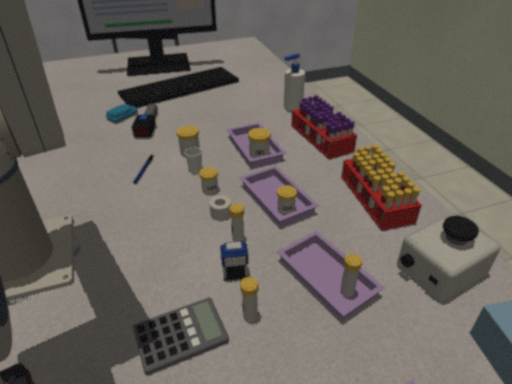

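The top view shows the handed-in lids at about (108,233) large, (207,229) small, and (305,221) and (407,242) tubes. The trays are at about (142,148) large, (254,160) small and (378,160) tube. In the side view, the glass, tape roll and other clutter are lower than the lids.

```bash
cat > h.py <<'E'
from workcell import ctrl
import cv2, numpy as np
def ray(n,u,v,z):
    c=ctrl.camera_info(n); f=192/np.tan(np.radians(c["fovy"])/2)
    R=cv2.Rodrigues(c["rvec"])[0]; o=-R.T@c["tvec"]
    d=R.T@np.array([(u-c["cx"])/f,(v-c["cy"])/f,1]); return o+d*(z-o[2])/d[2]
def proj(n,p):
    c=ctrl.camera_info(n); f=192/np.tan(np.radians(c["fovy"])/2)
    q=cv2.Rodrigues(c["rvec"])[0]@np.array(p,float)+c["tvec"]; return np.array([c["cx"]+f*q[0]/q[2],c["cy"]+f*q[1]/q[2]])
def blobs(im,lo,hi,amin):
    m=cv2.inRange(cv2.cvtColor(im,cv2.COLOR_BGR2HSV),lo,hi)
    k,l,s,c=cv2.connectedComponentsWithStats(m)
    return [(c[i],s[i],l==i) for i in range(1,k) if s[i,4]>=amin]
YL,YH=(18,110,70),(35,255,255)
E
python3 - <<'E'
from h import *
np.set_printoptions(precision=1,suppress=True)
t,s=cv2.imread("pics/top0.png"),cv2.imread("pics/side0.png")
print("cam",ray("top",255,195,0))
for n,im in(("top",t),("side",s)):
    for c,st,_ in blobs(im,YL,YH,60): print(n,c,st)
L=[("large",(108,233),65,62),("small",(207,229),50,46),("t1",(305,221),83,31),("t2",(407,242),83,31),("pl",(156,143),69,62),("ps",(277,156),54,46),("pt",(412,145),87,31)]
B=blobs(t,YL,YH,60)
for n,p,z,d in L:
    c,st,_=min(B,key=lambda b:np.hypot(*(b[0]-p)))
    P=ray("top",*c,z); w=np.linalg.norm(ray("top",c[0]+np.sqrt(st[4]/np.pi),c[1],z)-P)*2
    print(n,P,"eqdiam",w,d,"side pix",proj("side",P))
for c,st,m in blobs(t,(125,30,60),(165,200,255),1000):
    ct=np.vstack(cv2.findContours(m.astype(np.uint8),0,2)[0])
    bx=cv2.boxPoints(cv2.minAreaRect(ct)); W=np.array([ray("top",*q,28) for q in bx])
    e=[W[1]-W[0],W[2]-W[1]]; l=max(e,key=np.linalg.norm)
    print("tray",W.mean(0),[np.linalg.norm(x) for x in e],"yaw of y axis from world y",(np.degrees(np.arctan2(-l[0],l[1]))+90)%180-90)
E
```

```text
cam [521.2   1.2   0. ]
top [249.8  34.7] [246  21   9  30 186]
top [260.4  25.7] [257  21   8  11  63]
top [269.4  40.7] [265  22  10  40 243]
top [279.4  41.9] [275  23  10  40 244]
top [290.1  32.9] [287  23   8  21 124]
top [309.5  43.8] [306  25   9  40 247]
top [319.8  39.9] [316  26   9  29 189]
top [336.4  49.1] [325  27  21  40 401]
top [299.2  48.1] [296  34   8  29 176]
top [258.6  50.3] [255  41   8  20 115]
top [155.  142.9] [140 128  31  31 739]
top [411.5 144.4] [403 137  18  16 225]
top [276.1 155.5] [266 145  21  22 375]
top [304.4 221. ] [297 214  16  15 199]
top [107.5 232.7] [ 92 218  32  31 783]
top [206.7 228. ] [196 218  23  21 395]
top [407.5 241.7] [398 234  19  16 230]
side [187.3 132.2] [177 126  21  14 245]
side [258.8 134.8] [248 128  22  15 259]
side [384.3 173.2] [ 354  145   66   57 1713]
side [207.9 173.3] [199 167  19  14 197]
side [286.6 192.4] [277 185  20  16 236]
side [236.1 210.3] [229 204  15  14 176]
side [352.5 262.3] [344 254  18  18 251]
side [248.8 285.8] [241 276  17  20 281]
large [437.1 302.3  65. ] eqdiam 64.35486732143647 62 side pix 
[... 172 characters left out ...]
19.7 -302.1   83. ] eqdiam 34.08119688250273 31 side pix [249.2 286.6]
pl [623.2 209.4  69. ] eqdiam 63.80538433354201 62 side pix [259.1 134.5]
ps [600.  -43.5  54. ] eqdiam 46.33120299345692 46 side pix [286.3 192.4]
pt [ 616.  -316.8   87. ] eqdiam 34.4467845883321 31 side pix [352.8 262.2]
tray [623.8 252.1  28. ] [np.float64(198.89779756284824), np.float64(110.31200269038233)] yaw of y axis from world y 3.0039270125368205
tray [ 596.9 -267.3   28. ] [np.float64(200.42995104265884), np.float64(109.58860897550814)] yaw of y axis from world y 16.17012314475724
tray [595.7   4.   28. ] [np.float64(197.12352160059305), np.float64(110.139470123821)] yaw of y axis from world y 9.99326916830421
```

All seven lids agree between the two views to within 1 px, and the tray sizes match. I'll start with tube 2.

Call:
{"api": "servo_tool", "payload": {"plan": [[0,[20,22,0],0],[0,[46,52,0],0],[0,[73,82,0],0],[0,[100,112,0],0],[0,[127,142,0],0],[0,[154,172,0],0],[0,[181,202,0],0],[0,[208,232,0],0],[0,[235,262,-20],0],[0,[258,288,-40],0]]}}

```text
t: 0.93
ee_pos: [404.9, -319.8, 198.3]
orientation: [3.117, 0.37, 0.004]
ft_force: [-0.2, -1.4, -0.4]
width: 87.3
grasp_force: 0.0
```

Call:
{"api": "servo_tool", "payload": {"plan": [[0.4,[16,17,-10],0],[0.4,[16,17,-20],0],[0.4,[16,17,-20],0],[0.4,[16,17,-20],0]]}}

```text
t: 1.27
ee_pos: [418.4, -303.9, 177.1]
orientation: [-3.119, -0.37, 0.002]
ft_force: [-0.5, -0.1, 0.7]
width: 64.8
grasp_force: 0.0
```

Call:
{"api": "servo_tool", "payload": {"plan": [[0.4,[0,0,-25],0],[0.4,[0,0,-50],0],[0.4,[0,0,-75],0],[0.4,[0,0,-92],0],[0.4,[0,0,-100],0],[0.4,[0,0,-100],0]]}}

```text
t: 1.77
ee_pos: [417.8, -304.5, 76.6]
orientation: [-3.119, -0.366, 0.003]
ft_force: [-0.4, 0.3, 0.4]
width: 52.6
grasp_force: 0.0
```

Call:
{"api": "servo_tool", "payload": {"plan": [[1,[0,0,0],0],[1,[0,0,0],0],[1,[0,0,0],0],[1,[0,0,0],0],[1,[0,0,0],0],[1,[0,0,0],0]]}}

```text
t: 2.27
ee_pos: [419.8, -304.3, 78.5]
orientation: [3.118, 0.37, 0.002]
ft_force: [0.0, 1.1, 6.9]
width: 30.4
grasp_force: 30.0
```

Call:
{"api": "servo_tool", "payload": {"plan": [[1,[0,0,10],0],[1,[0,0,30],0],[1,[0,0,60],0],[1,[0,0,90],0],[1,[8,2,115],0],[1,[32,8,123],0],[1,[62,15,123],0],[1,[92,22,123],0],[1,[120,28,123],0],[1,[142,34,123],0]]}}

```text
t: 3.1
ee_pos: [562.9, -269.2, 201.6]
orientation: [3.119, 0.37, 0.002]
ft_force: [-0.5, 0.7, -0.1]
width: 30.6
grasp_force: 30.0
```

Call:
{"api": "servo_tool", "payload": {"plan": [[1,[14,2,0],0],[1,[16,2,-10],0],[1,[16,2,-30],0],[1,[16,2,-55],0],[1,[16,2,-80],0],[1,[16,2,-100],0],[1,[16,2,-110],0],[1,[16,2,-110],0]]}}

```text
t: 3.77
ee_pos: [574.5, -267.1, 87.9]
orientation: [-3.117, -0.369, 0.007]
ft_force: [-0.1, -0.5, -1.5]
width: 30.0
grasp_force: 30.0
```

```bash
python3 - <<'E'
from h import *
for n in("top","side"): cv2.imwrite(f"pics/{n}1.png",ctrl.get_image(n))
s=cv2.imread("pics/side1.png"); t=cv2.imread("pics/top1.png")
a=cv2.resize(s[180:340,200:400],None,fx=2,fy=2); b=cv2.resize(t[80:240,300:500],None,fx=2,fy=2)
cv2.imwrite("pics/c1.png",np.hstack([a,b]))
print(ctrl.get_obs()["ee_pos"],ctrl.get_obs()["ft_force"])
E
```

```text
[ 576.70129065 -268.03463858   90.84752566] [ 0.14677824 -0.01874122  0.29787638]
```

View pics/c1.png

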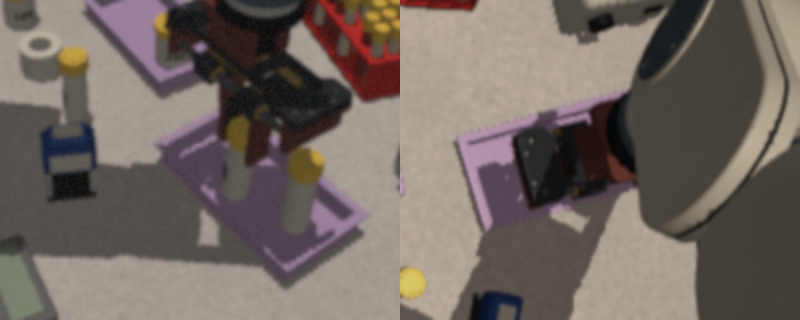

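The tube is held upright, clear of the placed one and about 9 mm above the tray floor. I'll lower it and release.

Call:
{"api": "servo_tool", "payload": {"plan": [[1,[0,0,-4],0],[1,[0,0,-7],0],[1,[0,0,-9],0],[1,[0,0,-9],0],[1,[0,0,-9],0]]}}

```text
t: 4.28
ee_pos: [577.7, -268.1, 82.6]
orientation: [3.119, 0.37, 0.002]
ft_force: [-0.1, -0.4, 5.2]
width: 30.2
grasp_force: 30.0
```

Call:
{"api": "servo_tool", "payload": {"plan": [[0.52,[0,0,0],0],[0.52,[0,0,0],0],[0.52,[0,0,0],0],[0.52,[0,0,0],0]]}}

```text
t: 4.62
ee_pos: [576.8, -267.8, 81.3]
orientation: [-3.12, -0.37, 0.001]
ft_force: [-0.0, -0.2, 0.3]
width: 42.3
grasp_force: 0.0
```

Call:
{"api": "servo_tool", "payload": {"plan": [[0.52,[0,0,10],0],[0.52,[0,0,30],0],[0.5,[0,0,60],0],[0.4,[0,0,90],0],[0.4,[-16,24,100],0],[0.4,[-36,52,100],0],[0.4,[-56,82,100],0],[0.4,[-76,112,100],0],[0.4,[-96,140,100],0],[0.4,[-112,164,100],0]]}}

```text
t: 5.45
ee_pos: [463.2, -102.3, 182.1]
orientation: [-3.12, -0.369, 0.0]
ft_force: [-0.1, -0.6, -0.0]
width: 52.7
grasp_force: 0.0
```

Call:
{"api": "servo_tool", "payload": {"plan": [[0.4,[-5,6,-20],0],[0.4,[-5,6,-45],0],[0.4,[-5,6,-70],0],[0.4,[-5,6,-92],0],[0.4,[-5,6,-103],0],[0.4,[-5,6,-103],0],[1,[-5,6,-103],0],[1,[-5,6,-103],0],[1,[-5,6,-103],0],[1,[-5,6,-103],0]]}}

```text
t: 6.28
ee_pos: [460.8, -98.1, 79.6]
orientation: [3.119, 0.369, 0.003]
ft_force: [0.6, -0.1, 3.7]
width: 30.3
grasp_force: 30.0
```

Call:
{"api": "servo_tool", "payload": {"plan": [[1,[0,0,0],0],[1,[0,0,0],0]]}}

```text
t: 6.45
ee_pos: [460.9, -98.0, 79.6]
orientation: [3.119, 0.369, 0.003]
ft_force: [-0.5, -0.1, 7.2]
width: 30.1
grasp_force: 30.0
```

Call:
{"api": "servo_tool", "payload": {"plan": [[1,[0,0,10],0],[1,[0,0,30],0],[1,[0,0,60],0],[1,[0,0,90],0],[1,[8,-6,115],0],[1,[30,-24,122],0],[1,[54,-43,122],0],[1,[78,-62,122],0],[1,[100,-80,122],0],[1,[120,-97,122],0]]}}

```text
t: 7.28
ee_pos: [581.1, -195.8, 201.7]
orientation: [3.119, 0.369, 0.001]
ft_force: [0.2, -0.4, -0.5]
width: 30.8
grasp_force: 30.0
```

Call:
{"api": "servo_tool", "payload": {"plan": [[1,[12,-9,0],0],[1,[13,-10,-10],0],[1,[13,-10,-30],0],[1,[13,-10,-55],0],[1,[13,-10,-80],0],[1,[13,-10,-100],0],[1,[13,-10,-110],0],[1,[13,-10,-115],0],[1,[13,-10,-118],0],[1,[13,-10,-118],0]]}}

```text
t: 8.12
ee_pos: [593.3, -204.5, 83.8]
orientation: [3.12, 0.37, 0.002]
ft_force: [-0.0, 0.1, -0.9]
width: 30.3
grasp_force: 30.0
```

Call:
{"api": "servo_tool", "payload": {"plan": [[1,[0,0,-1],0],[1,[0,0,-1],0],[1,[0,0,-1],0]]}}

```text
t: 8.37
ee_pos: [593.9, -204.8, 83.6]
orientation: [3.119, 0.37, 0.004]
ft_force: [-1.3, 2.7, 7.4]
width: 30.3
grasp_force: 30.0
```

Call:
{"api": "servo_tool", "payload": {"plan": [[0.52,[0,0,0],0],[0.52,[0,0,0],0],[0.52,[0,0,0],0],[0.52,[0,0,10],0],[0.52,[0,0,30],0],[0.5,[0,0,60],0],[0.4,[0,0,90],0],[0.2,[-8,18,100],0],[0.2,[-22,48,100],0],[0.2,[-37,78,100],0]]}}

```text
t: 9.2
ee_pos: [556.6, -126.9, 183.5]
orientation: [3.119, 0.367, 0.005]
ft_force: [0.2, 0.5, 0.0]
width: 66.8
grasp_force: 0.0
```

Call:
{"api": "servo_tool", "payload": {"plan": [[0.2,[-15,30,0],0],[0.2,[-30,62,0],0],[0.2,[-45,94,0],0],[0.2,[-60,126,0],0],[0.2,[-75,158,0],0],[0.2,[-90,188,0],0],[0.2,[-102,212,0],0],[0.2,[-110,227,0],0],[0.2,[-110,227,0],0],[0.2,[-110,227,0],0]]}}

```text
t: 10.03
ee_pos: [446.1, 100.7, 182.2]
orientation: [3.119, 0.373, 0.001]
ft_force: [0.3, -0.4, -0.4]
width: 70.0
grasp_force: 0.0
```

```bash
python3 - <<'E'
from h import *
for n in("top","side"): cv2.imwrite(f"pics/{n}2.png",ctrl.get_image(n))
s=cv2.imread("pics/side2.png"); t=cv2.imread("pics/top2.png")
cv2.imwrite("pics/c2.png",np.hstack([cv2.resize(s[100:330,150:400],None,fx=1.6,fy=1.6),cv2.resize(t[80:310,250:500],None,fx=1.6,fy=1.6)]))
for c,st,_ in blobs(t,YL,YH,60):
    if c[1]>100: print(c,st[4],ray("top",*c,87)[:2])
print(ctrl.get_obs()["ee_pos"])
E
```

```text
[155.01082544 142.87550744] 739 [618.65454494 204.22560838]
[411.54090909 144.33636364] 220 [ 616.08929865 -316.82165008]
[276.14745308 155.46380697] 373 [592.88963108 -41.46362659]
[356.28780488 155.4       ] 205 [ 593.14820722 -203.79066389]
[387.06392694 162.61187215] 219 [ 578.38025538 -265.64368059]
[446.66095232  99.72461326 181.98224603]
```

View pics/c2.png

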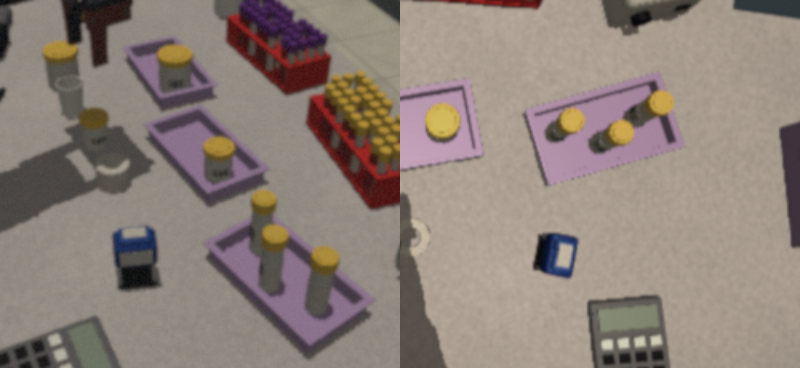

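Both tubes stand where intended: the measured lid positions are within 1 mm of plan. Next is the small cup.

Call:
{"api": "servo_tool", "payload": {"plan": [[0.2,[0,1,-20],0],[0.2,[0,1,-50],0],[0.2,[0,1,-80],0],[0.2,[0,1,-110],0],[0.2,[0,1,-130],0],[0.2,[0,1,-136],0],[0.2,[0,1,-136],0],[1,[0,1,-136],0],[1,[0,1,-136],0],[1,[0,1,-136],0]]}}

```text
t: 10.97
ee_pos: [447.1, 101.2, 46.8]
orientation: [-3.12, -0.369, -0.004]
ft_force: [-0.8, -0.3, 0.2]
width: 53.5
grasp_force: 0.0
```

Call:
{"api": "servo_tool", "payload": {"plan": [[1,[0,0,0],0],[1,[0,0,0],0],[1,[0,0,0],0]]}}

```text
t: 11.22
ee_pos: [446.8, 101.3, 46.6]
orientation: [-3.12, -0.37, -0.003]
ft_force: [0.3, -1.1, 7.6]
width: 45.1
grasp_force: 30.0
```

Call:
{"api": "servo_tool", "payload": {"plan": [[1,[0,0,10],0],[1,[0,0,30],0],[1,[0,0,60],0],[1,[0,0,90],0],[1,[8,-4,115],0],[1,[32,-13,125],0],[1,[60,-24,125],0],[1,[88,-36,125],0],[1,[112,-46,125],0],[1,[132,-54,125],0]]}}

```text
t: 12.05
ee_pos: [579.6, 46.4, 171.7]
orientation: [3.12, 0.369, 0.002]
ft_force: [0.7, 0.6, -0.4]
width: 45.2
grasp_force: 30.0
```

Call:
{"api": "servo_tool", "payload": {"plan": [[1,[8,-3,0],0],[1,[9,-3,-15],0],[1,[9,-3,-40],0],[1,[9,-3,-65],0],[1,[9,-3,-88],0],[1,[9,-3,-106],0],[1,[9,-3,-115],0],[1,[9,-3,-119],0],[1,[9,-3,-121],0],[1,[9,-3,-121],0]]}}

```text
t: 12.88
ee_pos: [586.8, 44.6, 51.0]
orientation: [-3.12, -0.37, 0.0]
ft_force: [0.9, -0.0, -0.8]
width: 45.1
grasp_force: 30.0
```

Call:
{"api": "servo_tool", "payload": {"plan": [[1,[0,0,-1],0],[1,[0,0,-1],0],[1,[0,0,-1],0]]}}

```text
t: 13.13
ee_pos: [587.6, 44.6, 50.6]
orientation: [-3.12, -0.37, -0.003]
ft_force: [-3.0, 0.0, 9.7]
width: 45.5
grasp_force: 30.0
```

Call:
{"api": "servo_tool", "payload": {"plan": [[0.32,[0,0,0],0],[0.32,[0,0,0],0],[0.32,[0,0,0],0],[0.32,[0,0,0],0],[0.32,[0,0,15],0],[0.3,[0,0,45],0],[0.2,[0,0,80],0],[0,[-3,6,115],0],[0,[-15,25,132],0],[0,[-30,50,132],0]]}}

```text
t: 13.97
ee_pos: [560.2, 94.0, 185.2]
orientation: [-3.12, -0.366, -0.014]
ft_force: [0.3, 0.2, 0.2]
width: 84.4
grasp_force: 0.0
```

Call:
{"api": "servo_tool", "payload": {"plan": [[0,[-16,27,0],0],[0,[-33,56,0],0],[0,[-50,85,0],0],[0,[-67,115,0],0],[0,[-84,145,0],0],[0,[-101,173,0],0],[0,[-114,195,0],0],[0,[-121,207,0],0],[0,[-121,207,0],0],[0,[-121,207,0],0]]}}

```text
t: 14.8
ee_pos: [435.7, 301.5, 180.5]
orientation: [3.119, 0.372, 0.0]
ft_force: [0.0, -0.4, 0.2]
width: 87.8
grasp_force: 0.0
```

```bash
python3 - <<'E'
from h import *
for n in("top","side"): cv2.imwrite(f"pics/{n}3.png",ctrl.get_image(n))
s=cv2.imread("pics/side3.png"); t=cv2.imread("pics/top3.png")
cv2.imwrite("pics/c3.png",np.hstack([cv2.resize(s[80:310,130:380],None,fx=1.6,fy=1.6),cv2.resize(t[80:310,70:320],None,fx=1.6,fy=1.6)]))
for c,st,_ in blobs(t,YL,YH,60):
    if c[1]>100: print(c,st[4],ray("top",*c,54)[:2])
print(ctrl.get_obs()["ee_pos"],ctrl.get_obs()["width"])
E
```

```text
[154.99185889 142.87924016] 737 [626.98954528 213.83587535]
[411.53811659 144.38565022] 223 [ 624.20383463 -331.9435854 ]
[276.12903226 155.44086022] 372 [600.06065091 -43.50270568]
[356.27586207 155.38423645] 203 [ 600.31604632 -213.5400086 ]
[234.28912467 161.47214854] 377 [587.02479551  45.09501843]
[387.02752294 162.60091743] 218 [ 584.83745588 -278.27356349]
[115.87748344 232.96688742] 302 [436.58433358 289.44339037]
[436.35201519 300.53007016 180.51016804] 87.30831028652322
```

View pics/c3.png

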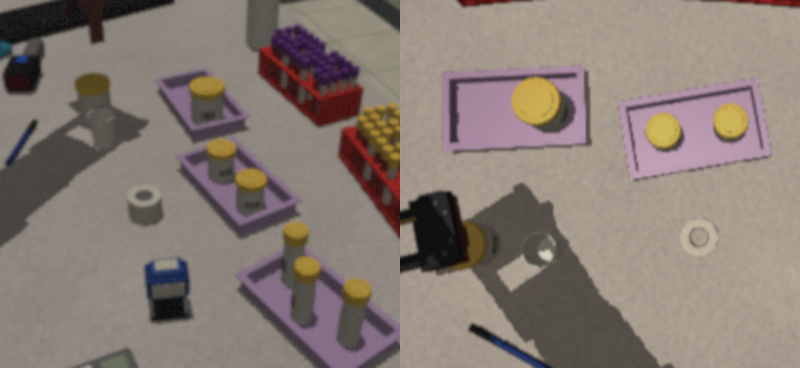

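The small cup stands in its tray at (587,45), and the glass is clear of the fingers. Next is the large cup.

Call:
{"api": "servo_tool", "payload": {"plan": [[0,[0,0,-20],0],[0,[0,0,-50],0],[0,[0,0,-80],0],[0,[0,0,-105],0],[0,[0,0,-118],0],[0,[0,0,-121],0],[0,[0,0,-121],0]]}}

```text
t: 15.48
ee_pos: [436.1, 299.9, 58.7]
orientation: [3.119, 0.367, -0.003]
ft_force: [-0.2, 0.9, 0.8]
width: 88.1
grasp_force: 0.0
```

Call:
{"api": "servo_tool", "payload": {"plan": [[1,[0,0,0],0],[1,[0,0,0],0],[1,[0,0,0],0],[1,[0,0,0],0],[1,[0,0,0],0],[1,[0,0,0],0]]}}

```text
t: 15.98
ee_pos: [436.6, 301.4, 60.4]
orientation: [-3.119, -0.37, -0.002]
ft_force: [0.3, -2.7, 7.6]
width: 61.7
grasp_force: 30.0
```

Call:
{"api": "servo_tool", "payload": {"plan": [[1,[0,0,10],0],[1,[0,0,30],0],[1,[0,0,60],0],[1,[0,0,90],0],[1,[8,0,115],0],[1,[34,-1,125],0],[1,[64,-2,125],0],[1,[94,-2,125],0],[1,[124,-3,125],0],[1,[152,-3,125],0]]}}

```text
t: 16.82
ee_pos: [589.3, 298.0, 185.4]
orientation: [-3.12, -0.37, -0.0]
ft_force: [0.5, -0.4, -0.6]
width: 61.9
grasp_force: 30.0
```

Call:
{"api": "servo_tool", "payload": {"plan": [[1,[22,0,0],0],[1,[32,0,-15],0],[1,[32,0,-40],0],[1,[32,0,-65],0],[1,[32,0,-88],0],[1,[32,0,-106],0],[1,[32,0,-115],0],[1,[32,0,-119],0],[1,[32,0,-121],0],[1,[32,0,-122],0]]}}

```text
t: 17.65
ee_pos: [619.9, 298.0, 64.8]
orientation: [3.119, 0.37, -0.001]
ft_force: [-6.7, -4.7, 17.0]
width: 61.2
grasp_force: 30.0
```

Call:
{"api": "servo_tool", "payload": {"plan": [[1,[0,0,0],0],[1,[0,0,0],0]]}}

```text
t: 17.82
ee_pos: [619.9, 298.0, 65.0]
orientation: [3.119, 0.37, -0.0]
ft_force: [-4.3, -3.3, 7.2]
width: 61.4
grasp_force: 30.0
```

Call:
{"api": "servo_tool", "payload": {"plan": [[0.1,[0,0,0],0],[0.1,[0,0,0],0],[0.1,[0,0,0],0],[0.1,[0,0,0],0],[0.1,[0,0,15],0],[0.1,[0,0,45],0],[0.1,[0,0,80],0],[0.1,[0,0,115],0],[0.1,[-25,0,140],0],[0.1,[-60,0,140],0]]}}

```text
t: 18.65
ee_pos: [564.7, 299.8, 210.0]
orientation: [-3.116, -0.367, -0.019]
ft_force: [0.2, 0.6, 0.6]
width: 78.8
grasp_force: 0.0
```

Call:
{"api": "servo_tool", "payload": {"plan": [[0,[-40,0,0],0],[0,[-80,0,0],0],[0,[-120,0,0],0],[0,[-140,0,0],0],[0,[-140,0,0],0],[0,[-140,0,0],0]]}}

```text
t: 19.15
ee_pos: [419.9, 298.7, 203.9]
orientation: [-3.119, -0.372, -0.003]
ft_force: [1.2, -0.3, -0.7]
width: 87.7
grasp_force: 0.0
```

```bash
python3 - <<'E'
from h import *
for n in("top","side"): cv2.imwrite(f"pics/{n}4.png",ctrl.get_image(n))
s=cv2.imread("pics/side4.png"); t=cv2.imread("pics/top4.png")
cv2.imwrite("pics/c4.png",np.hstack([cv2.resize(s[80:310,130:380],None,fx=1.6,fy=1.6),cv2.resize(t[80:310,70:320],None,fx=1.6,fy=1.6)]))
for c,st,_ in blobs(t,YL,YH,60):
    if c[1]>100: print(c,st[4],ray("top",*c,69)[:2])
print(ctrl.get_obs()["ee_pos"])
E
```

```text
[155.00947226 142.88903924] 739 [623.17661264 209.44773402]
[111.8384106  144.66490066] 755 [619.33024418 299.05254437]
[411.54090909 144.33636364] 220 [ 620.57375802 -325.07575487]
[276.144      155.45333333] 375 [596.79624258 -42.5899566 ]
[356.25       155.41666667] 204 [ 597.00416091 -209.04221103]
[234.28912467 161.47214854] 377 [584.05488618  44.21584959]
[387.06392694 162.61187215] 219 [ 581.88956308 -272.57432877]
[421.58971545 298.78920409 203.56232998]
```

View pics/c4.png

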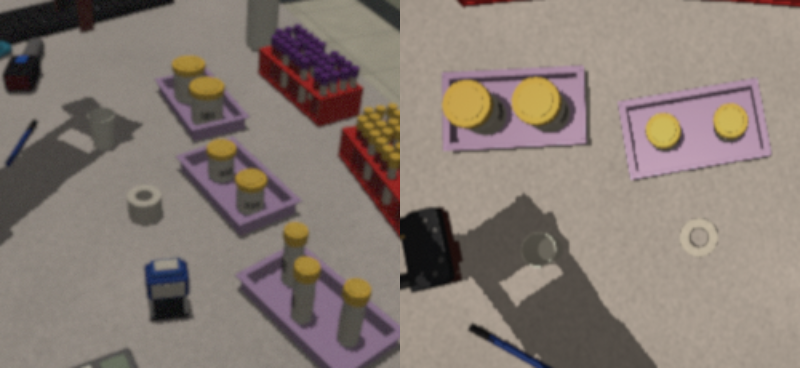

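All four stand upright in the right trays, the placed containers haven't moved, and the gripper is clear.

```bash
python3 -c "
from workcell import ctrl
print(ctrl.close_job())"
```

```text
the job is handed in; nothing more can be done
None
```

The large cup, the small cup and both tubes now stand upright in their own trays, the containers already there have not moved, and the job is handed in; it returned no verdict.

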